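# Shut the draught shield and tare the balance

### The job

An empty weighing bottle stands on the pan of the laboratory balance and has to be tared. With the fingertips, push the handle bar on the clear lid of the draught shield until the lid is fully shut; only then press the tare key (the wide bar among the keys on the front panel) gently well down, let it come up again and withdraw. Grasp nothing, press no other key, and leave the bottle on the pan and the two bottles and the forceps beside the balance where they are.

Things in the scene. Friction and masses are not known exactly. Their poses are not given: they have to be found in the camera images.
- balance: white laboratory balance, fixed, 340 mm deep (its x), 210 wide (y). Origin: centre of its underside; front (panel, keys) toward -x, its left toward +y. Front to back: panel (x -170 to -62, rising at 10 degrees from 32 to 50 mm high), glass chamber (x -62 to +90, 150 wide, rails 140 high), column (x +90 to +170, 129 high). The steel pan, 90 across, lies in the chamber at x +15, 60 mm high.
- shield_lid (a joint): clear lid of the draught shield, sliding level along the balance's x in two rails on top of the chamber: 0 = fully shut, up to 0.085 m = open, to the back. It starts open, has about 1.5 N of friction and stays where it is left. Its upper face is 138 mm above the bench; 120 mm of flat lid lie behind the handle bar.
- lid_handle (a point): middle of the top of the black rubber handle bar on the lid, near the lid's front edge. The bar is 90 mm long (along the balance's y), 10 thick (along x), 14 high above the lid, its top 152 mm above the bench; soft, it yields about 2 mm at 5 N. When the lid is shut it stands at x -40 mm, y 0 of the balance. Push it toward the balance's front to shut the lid.
- tare_key (a joint): travel of the soft tare key: 0 = up, 0.006 m = fully down. It is sprung, 1 N to start, 4.4 N at half travel and 7.7 N fully down, moves square to the sloping panel (10 degrees off vertical) and springs back up by itself. It registers at half its travel.
- tare_key_top (a point): middle of the top face of the tare key: the widest of the row of four keys near the panel's front edge, second from the right seen from the front, 40 mm wide (along the balance's y) and 16 deep, standing 7 mm above the panel; about 24 mm of free panel lie on either side of it, and its middle is about 80 mm in front of the chamber.
- key_round (a joint): travel of the round key, 16 mm across, leftmost in the row; 0 = up, 0.006 m = down. To be left alone.
- key_left (a joint): travel of the small oblong key, 18 mm wide, second from the left; 0 = up, 0.006 m = down. To be left alone.
- key_right (a joint): travel of the small oblong key, 18 mm wide, rightmost in the row; 0 = up, 0.006 m = down. To be left alone.
- pan_bottle: clear stoppered weighing bottle, 36 mm across, 64 mm high, standing loose on the balance's pan inside the chamber; origin: centre of its underside. To be left alone.
- side_bottle: clear stoppered weighing bottle, 42 mm across, 70 mm high, standing loose on the bench at the right side of the balance; origin: centre of its underside. To be left alone.
- reagent_bottle: small stoppered reagent bottle, 38 mm across, 68 mm high, standing loose on the bench at the right side of the balance; origin: centre of its underside. To be left alone.
- forceps: steel forceps, 124 mm long, 10 mm high, lying loose on the bench at the left side of the balance; origin: centre of the underside. To be left alone.

How it is judged:
On the way, in this order (a step that is already met when the one before it is completed fails the run):
1. the lid is pushed shut (value of joint shield_lid below 0.004 m), for 0.1 s.
2. the tare key is pressed down (value of joint tare_key above 0.0028 m and value of joint shield_lid below 0.004 m), for 0.1 s.
3. the tare key is let up (value of joint tare_key below 0.001 m), for 0.2 s.
At the end, for the whole second after the job is handed in: The lid is shut to within 4 mm, the tare key has since been pressed 2.8 mm or more of its 6 mm and is up again, the other keys are up, the pan bottle stands upright and at rest within 6 mm of its place, the bottles beside the balance are upright and they and the forceps within 10 mm of theirs (value of joint shield_lid below 0.004 m and value of joint each of tare_key, key_round, key_left, key_right below 0.001 m and distance of pan_bottle from where it was at the start of the episode below 0.006 m and angle between each of pan_bottle, side_bottle, reagent_bottle's own z axis and vertical below 0.1 rad and linear speed of pan_bottle below 0.02 m/s and distance of each of side_bottle, reagent_bottle, forceps from where it was at the start of the episode below 0.01 m); the robot touches nothing.
It fails at once if the tare key is pressed while the lid is open (value of joint tare_key above 0.002 m and value of joint shield_lid above 0.006 m).
It fails at once if another key is pressed (value of joint any of key_round, key_left, key_right above 0.002 m).
It fails at once if the bottle on the pan is touched or shifted (contact force between any of the arm, the fingers and pan_bottle above 0.3 N or distance of pan_bottle from where it was at the start of the episode above 0.01 m).
It fails at once if the balance or its lid is gripped or shoved hard (over 40 N), or the tare key is pressed hard (over 30 N) (contact force between any of the fingers, the arm and balance above 40 N or (value of joint tare_key above 0.001 m and contact force between the fingers and balance above 30 N)).
It fails at once if a thing beside the balance is shifted, tipped or lifted (distance of any of side_bottle, reagent_bottle, forceps from where it was at the start of the episode above 0.015 m).
It also fails if it takes over 38 s, if anything falls off the work surface, if the arm or the gripper's body presses on something with over 40 N, if the wrist force passes 120 N, or if a joint passes its speed limit or range.

### The arm

A 6-joint arm with a two-finger parallel gripper is mounted at the origin on a cart in front of the work surface, level with it; the furniture and walls round the work are solid. World frame = base frame: x ahead of the robot, y to its left, z up, the work surface at z = 0. Lengths are in m, angles in rad, forces in N, time in s.
With the tool pointing down it reaches from about 0.25 to 0.725 m from the base axis. Payload 4 kg.
Tool frame: the origin (TCP) lies midway between the tips of the shut fingers; the grasp point (between the pads) lies 19 mm behind it; z points along the fingers, y is the line along which they close (so a half turn about z gives the same grasp; the last joint's range is limited). The gripper opens to 85 mm and grips with 20 to 120 N. Pads are 22 mm wide; open, the fingers measure 114 mm over their backs; the gripper's body (76 mm by 85 mm) begins 54 mm behind the grasp point. The pads swing forward as they close: fully open they stand 13 mm farther back than shut.
Start: joints at [1.286, 0.241, 0.005, 1.335, 0, 1.571], TCP at [0.14, 0.48, 0.231] pointing down, gripper open.
Joint ranges: [-2.72, 2.72], [-1.05, 1.87], [-1.09, 1.28], [-1.99, 2.15], [-1.42, 1.44], [-3.14, 3.14]. Speed limits (rad/s): [2.79, 2.79, 3.14, 3.14, 3.14, 3.14].

### API

Orientations are given as a unit quaternion [x, y, z, w].
In Python, from workcell import bot gives the robot as it stands.
- The arm moves only by the tool move_arm, never from a script. Its argument "motion" is a list of rows, each an object of numbers: "x", "y", "z": the shift along the tool's x, y, z in cm; "yaw": the turn about the tool's z in degrees. A call has 1 to 20 rows; each row is the pose to reach, as a shift and turn from the pose commanded when the call began, along the tool's axes at that moment; what a row does not reach only later rows make up. A row lasts 1/8 s, in which the tool goes at most 62.5 mm and 10.7 degrees, less where a joint would pass 70% of its speed; a pose out of reach is approached as far as the arm can. A call with a gripper value outside its range is refused whole. "gripper" is the opening, from -1 (shut) to 1 (fully open), set as the call begins (left out, the last holds). The fingers move at their own pace and stop on an object; the grip force is fixed at half the most. Time passes only in rows, so rows that repeat a pose let the fingers close. It gives the time, the measured TCP pose, the force, the opening and the grip force at its end, in the units of the state.
- bot.get_obs(): the state, without advancing time (a new reading comes with each control period).
- bot.camera(name): name is "side" or "top" or "wrist"; returns the picture (480x640x3 uint8, blue, green, red); there is no depth.
- bot.camera_model(name): a dict with "K" (3x3 intrinsics, pixels), "world_from_camera" (4x4, takes a point from camera to world coordinates). Camera axes: x right, y down, z forward; pixel columns grow to the right and rows downward; lengths in m; the calibration is good to about 2 mm. A picture is of the moment at which its call begins: read the wrist's pose just before it. camera_model takes no time and is no camera call; for the wrist camera it gives the pose at the moment of the call.
- bot.job_done(): hands the job in; it is judged then, once.
Trained networks look in the newest picture that a camera, given by its name, has taken for a name from the list of things; names that differ only in an ending like _2 or _b are one class to them, and where a whole thing is asked for, a point or a joint stands for the part that bears it (a point fixed in the world has none). Each returns a list of dicts, best first, with "score" (0 to 1); they miss things now and then, are a little off and sometimes report something else, mostly with a low value. They report only what shows in the picture. A call takes as long as a camera call.
- bot.cut_out(camera, name): "mask" (480x640 bool, what is visible of it) and "centre" ([row, column] in pixels, amid what is visible of it).
The state is a dict: "clock": time; "joint_pos": joint angles; "joint_vel": joint speeds; "tau": joint torques, N m; "eef_pos": TCP position; "tool_rot": TCP orientation; "ft_force": force on the tool from outside, world axes, zero at the start; "ft_torque": the same for the moment, N m; "grip_width": finger opening in m; "grasp_force": force on a finger pad.
Only numpy, scipy, OpenCV 4.12 (cv2) and the standard library are available. Lean on these libraries where they do the work, as an engineer would, in place of code of your own. Each camera call takes 0.05 s, during which the arm holds its last target. There are 200 camera calls.

## Working session

There is one attempt and no reset: what is moved stays moved. The work goes in short steps, Python scripts to look and compute and a tool call to move; the robot and the scene stay as the last step left them, time stands still between calls to the robot, and variables do not carry over. Pictures are saved under pics/ and viewed, at most 10 in all, crops included, and the job is handed in when it is done.

Besides the shell and the picture viewer there is one more tool, called as a command line: name --argument value ..., lists and objects as JSON in quotes. move_arm: Moves the arm, as the interface text tells. Its arguments: {"type":"object","properties":{"motion":{"type":"array"},"gripper":{"type":"number"}},"required":["motion"]}

```bash
mkdir -p pics; cat > h.py <<'E'
import numpy as np,cv2
from workcell import bot
def ray(cam,rc,z):
    m=bot.camera_model(cam);K=np.array(m["K"]);T=np.array(m["world_from_camera"])
    d=T[:3,:3]@np.linalg.solve(K,[rc[1],rc[0],1]);o=T[:3,3]
    return o+d*(z-o[2])/d[2]
def proj(cam,p):
    m=bot.camera_model(cam);K=np.array(m["K"]);T=np.linalg.inv(np.array(m["world_from_camera"]))
    c=T[:3,:3]@np.array(p)+T[:3,3];u=K@c;return u[:2]/u[2]
E
python3 - <<'E'
from h import *
o=bot.get_obs();print(o["clock"],o["eef_pos"],o["tool_rot"])
for c in("top","side"):
    im=bot.camera(c);cv2.imwrite(f"pics/{c}0.png",im)
    print(c,np.round(np.array(bot.camera_model(c)["world_from_camera"]),3).tolist())
    for n,z in(("lid_handle",.152),("tare_key_top",.045),("balance",.05),("pan_bottle",.1),("side_bottle",.05),("forceps",.005),("reagent_bottle",.05)):
        for r in bot.cut_out(c,n)[:2]:
            ys,xs=np.nonzero(r["mask"]);print(n,round(r["score"],2),np.round(r["centre"]),(xs.min(),xs.max(),ys.min(),ys.max()),ray(c,r["centre"],z).round(3))
print(bot.get_obs()["clock"])
E
```

```text
0.0 [0.14029877 0.47924944 0.23039714] [ 1.41933696e-01  9.89875594e-01 -1.05420905e-03 -1.52963551e-04]
top [[-0.02, -0.997, 0.08, 0.479], [-1.0, 0.02, -0.004, 0.07], [0.002, -0.08, -0.997, 1.04], [0.0, 0.0, 0.0, 1.0]]
lid_handle 0.92 [163. 318.] (np.int64(268), np.int64(365), np.int64(112), np.int64(213)) [0.683 0.051 0.152]
tare_key_top 0.48 [284. 365.] (np.int64(352), np.int64(372), np.int64(278), np.int64(290)) [ 0.468 -0.037  0.045]
tare_key_top 0.28 [198. 406.] (np.int64(393), np.int64(417), np.int64(188), np.int64(211)) [ 0.634 -0.121  0.045]
balance 0.6 [213. 329.] (np.int64(251), np.int64(406), np.int64(108), np.int64(315)) [0.608 0.029 0.05 ]
pan_bottle 0.53 [208. 327.] (np.int64(319), np.int64(333), np.int64(202), np.int64(211)) [0.611 0.034 0.1  ]
side_bottle 0.94 [201. 407.] (np.int64(393), np.int64(417), np.int64(188), np.int64(211)) [ 0.629 -0.122  0.05 ]
forceps 0.65 [166. 317.] (np.int64(268), np.int64(365), np.int64(113), np.int64(213)) [0.711 0.051 0.005]
reagent_bottle 0.72 [244. 417.] (np.int64(403), np.int64(426), np.int64(237), np.int64(255)) [ 0.545 -0.138  0
[... 203 characters left out ...]
p.int64(261)) [0.678 0.037 0.152]
tare_key_top 0.85 [334. 271.] (np.int64(259), np.int64(279), np.int64(324), np.int64(347)) [ 0.47  -0.032  0.045]
balance 0.65 [292. 355.] (np.int64(219), np.int64(491), np.int64(180), np.int64(399)) [0.604 0.017 0.05 ]
pan_bottle 0.83 [258. 368.] (np.int64(354), np.int64(378), np.int64(239), np.int64(274)) [0.624 0.027 0.1  ]
side_bottle 0.73 [369. 406.] (np.int64(392), np.int64(425), np.int64(342), np.int64(393)) [ 0.623 -0.137  0.05 ]
forceps 0.6 [272. 245.] (np.int64(213), np.int64(265), np.int64(265), np.int64(281)) [0.461 0.153 0.005]
reagent_bottle 0.64 [392. 345.] (np.int64(329), np.int64(359), np.int64(366), np.int64(417)) [ 0.538 -0.152  0.05 ]
0.8
```

View pics/top0.png

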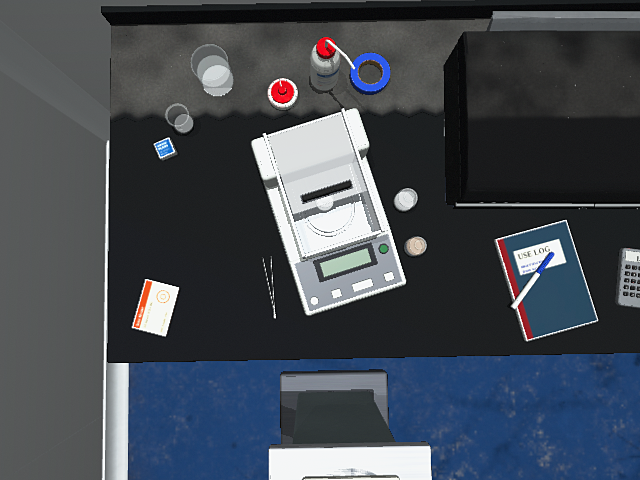

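View pics/side0.png

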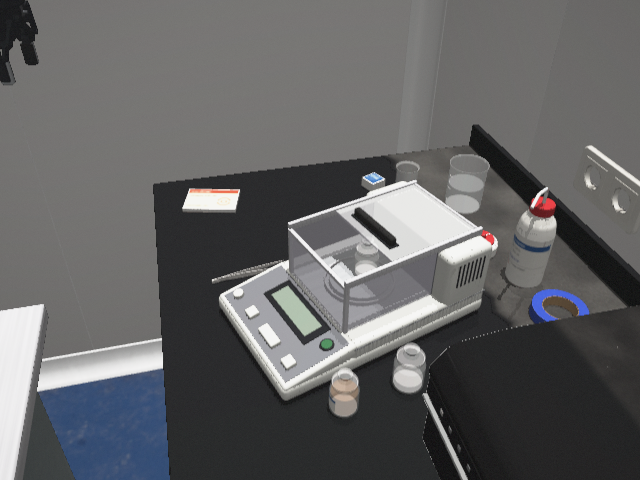

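The top view shows the balance turned about 16°, the handle bar at about (327,191) px and the tare key at (362,285) px. In the side view the bar runs from about (354,211) to (396,245) px, with the tare key at (269,335) px. The forceps lie on the left and the two bottles on the right.

```bash
python3 - <<'E'
from h import *
P={}
for c,box in(("top",(295,360,175,205)),("side",(345,405,200,252))):
    im=cv2.imread(f"pics/{c}0.png");g=im.max(2);m=np.zeros_like(g);x0,x1,y0,y1=box
    m[y0:y1,x0:x1]=(g[y0:y1,x0:x1]<60)
    n,l,s,ct=cv2.connectedComponentsWithStats(m);i=1+s[1:,4].argmax();print(c,s[i],ct[i])
    r=cv2.minAreaRect(np.argwhere(l==i)[:,::-1].astype(np.float32));b=cv2.boxPoints(r)
    print(r); print([ray(c,q[::-1],.148).round(4).tolist() for q in b], ray(c,ct[i][::-1],.148).round(4))
im=cv2.imread("pics/top0.png")
# white keys, top
hsv=im[255:320,295:415]
cv2.imwrite("pics/crop.png",np.hstack([cv2.resize(im[170:320,240:430],None,fx=3,fy=3,interpolation=cv2.INTER_CUBIC)]))
K={}
for n,p in(("round",(300,314)),("left",(293,337)),("tare",(285,362)),("right",(276,387))):K[n]=ray("top",p,.045);print(n,K[n].round(4))
d=K["round"]-K["right"];print("yaw keys",np.degrees(np.arctan2(d[1],d[0]))-90)
print("tare side",ray("side",(335,269),.045).round(4))
E
```

```text
top [302 181  50  22 343] [326.35568513 191.03498542]
((326.4546813964844, 191.3563995361328), (7.979981422424316, 51.242515563964844), 72.47443389892578)
[[0.6272, 0.0824, 0.148], [0.653, -0.004, 0.148], [0.6394, -0.0078, 0.148], [0.6137, 0.0784, 0.148]] [0.6339 0.0375 0.148 ]
side [352 208  47  41 575] [374.82608696 228.24695652]
((375.2799987792969, 228.38638305664062), (56.06328582763672, 11.380817413330078), 41.347782135009766)
[[0.6099, 0.0729, 0.148], [0.6271, 0.0914, 0.148], [0.6547, -0.0077, 0.148], [0.6384, -0.0228, 0.148]] [0.6325 0.0317 0.148 ]
round [0.4405 0.0621 0.045 ]
left [0.453  0.0176 0.045 ]
tare [ 0.4674 -0.031   0.045 ]
right [ 0.4838 -0.0797  0.045 ]
yaw keys 16.953675219974343
tare side [ 0.4674 -0.0328  0.045 ]
```

View pics/crop.png

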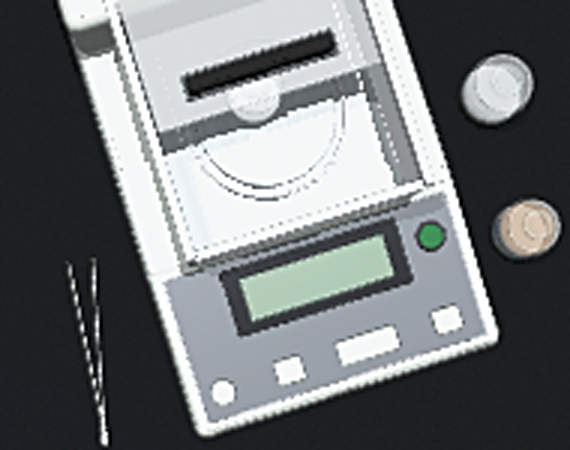

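move_arm --motion '[{"x": -2,"y": -1,"yaw": -1},{"x": -6,"y": -2.6,"yaw": -3},{"x": -11,"y": -4.8,"yaw": -6},{"x": -16,"y": -7,"yaw": -9},{"x": -21,"y": -9,"yaw": -12},{"x": -26,"y": -11,"yaw": -15},{"x": -31,"y": -13.4,"yaw": -18},{"x": -36,"y": -15.5,"yaw": -21},{"x": -41,"y": -17.7,"yaw": -24},{"x": -46,"y": -19.9,"yaw": -27},{"x": -51,"y": -22,"yaw": -30},{"x": -56,"y": -24.2,"yaw": -32},{"x": -60,"y": -26,"yaw": -33},{"x": -62,"y": -26.8,"yaw": -33},{"x": -62.5,"y": -27,"yaw": -33},{"x": -62.5,"y": -27,"yaw": -33},{"x": -62.5,"y": -27,"yaw": -33}]' --gripper -1

```text
invalid input at $.motion[0]: expected keys x, y, z, yaw
```

move_arm --motion '[{"x": -2,"y": -1,"z": 0,"yaw": -1},{"x": -6,"y": -2.6,"z": 0,"yaw": -3},{"x": -11,"y": -4.8,"z": 0,"yaw": -6},{"x": -16,"y": -7,"z": 0,"yaw": -9},{"x": -21,"y": -9,"z": 0,"yaw": -12},{"x": -26,"y": -11,"z": 0,"yaw": -15},{"x": -31,"y": -13.4,"z": 0,"yaw": -18},{"x": -36,"y": -15.5,"z": 0,"yaw": -21},{"x": -41,"y": -17.7,"z": 0,"yaw": -24},{"x": -46,"y": -19.9,"z": 0,"yaw": -27},{"x": -51,"y": -22,"z": 0,"yaw": -30},{"x": -56,"y": -24.2,"z": 0,"yaw": -32},{"x": -60,"y": -26,"z": 0,"yaw": -33},{"x": -62,"y": -26.8,"z": 0,"yaw": -33},{"x": -62.5,"y": -27,"z": 0,"yaw": -33},{"x": -62.5,"y": -27,"z": 0,"yaw": -33},{"x": -62.5,"y": -27,"z": 0,"yaw": -33}]' --gripper -1

```text
clock: 2.92
eef_pos: [0.6638, 0.0462, 0.2316]
tool_rot: [-0.146, 0.989, 0.0, -0.0]
ft_force: [-0.4, -0.5, -0.0]
grip_width: -0.0003
grasp_force: 0.0
```

move_arm --motion '[{"x": 0,"y": 0,"z": 2,"yaw": 0},{"x": 0,"y": 0,"z": 4.5,"yaw": 0},{"x": 0,"y": 0,"z": 6.5,"yaw": 0},{"x": 0,"y": 0,"z": 7.8,"yaw": 0},{"x": 0,"y": 0,"z": 8.4,"yaw": 0},{"x": 0,"y": 0,"z": 8.7,"yaw": 0},{"x": 0,"y": 0,"z": 8.7,"yaw": 0}]'

```text
clock: 3.8
eef_pos: [0.6647, 0.0452, 0.1449]
tool_rot: [-0.145, 0.989, -0.0, 0.0]
ft_force: [0.7, -0.7, 0.1]
grip_width: -0.0
grasp_force: 0.0
```

```bash
python3 - <<'E'
from h import *
im=bot.camera("side");cv2.imwrite("pics/s1.png",cv2.resize(im[130:330,250:500],None,fx=3,fy=3))
print(bot.get_obs()["ft_force"],bot.get_obs()["eef_pos"])
E
```

```text
[-0.68061685 -0.40503703 -0.61665746] [0.66485864 0.04513503 0.14503841]
```

View pics/s1.png

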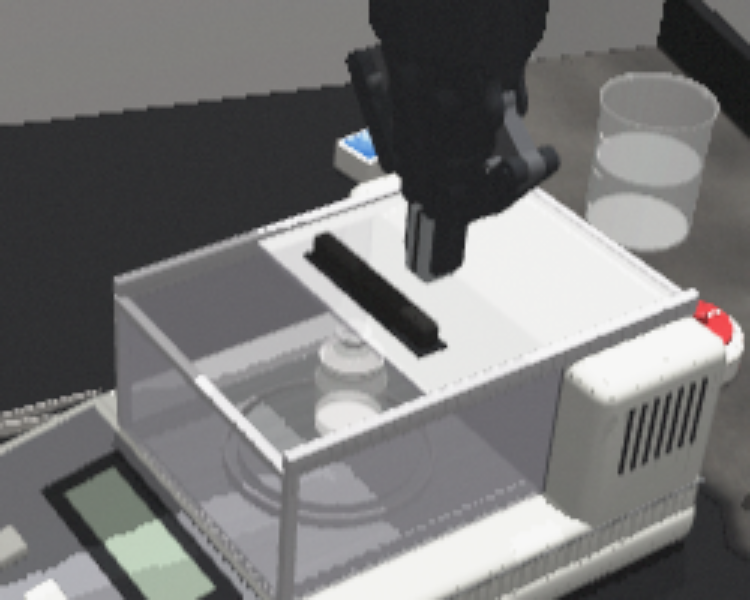

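The fingertips stand just above the lid, centred behind the bar (about (430,275) px in the crop), and nothing else is near them. Next I push.

move_arm --motion '[{"x": 0.4,"y": 0,"z": 0.1,"yaw": 0},{"x": 0.9,"y": 0,"z": 0.1,"yaw": 0},{"x": 1.3,"y": 0,"z": 0.1,"yaw": 0},{"x": 1.7,"y": 0,"z": 0.1,"yaw": 0},{"x": 2.1,"y": 0,"z": 0.1,"yaw": 0},{"x": 2.6,"y": 0,"z": 0.1,"yaw": 0},{"x": 3.1,"y": 0,"z": 0.1,"yaw": 0},{"x": 3.6,"y": 0,"z": 0.1,"yaw": 0},{"x": 4.1,"y": 0,"z": 0.1,"yaw": 0},{"x": 4.6,"y": 0,"z": 0.1,"yaw": 0},{"x": 5.1,"y": 0,"z": 0.1,"yaw": 0},{"x": 5.6,"y": 0,"z": 0.1,"yaw": 0},{"x": 6.1,"y": 0,"z": 0.1,"yaw": 0},{"x": 6.6,"y": 0,"z": 0.1,"yaw": 0},{"x": 7.1,"y": 0,"z": 0.1,"yaw": 0},{"x": 7.5,"y": 0,"z": 0.1,"yaw": 0},{"x": 7.9,"y": 0,"z": 0.1,"yaw": 0},{"x": 8.2,"y": 0,"z": 0.1,"yaw": 0},{"x": 8.4,"y": 0,"z": 0.1,"yaw": 0},{"x": 8.5,"y": 0,"z": 0.1,"yaw": 0}]'

```text
clock: 6.35
eef_pos: [0.583, 0.0207, 0.1433]
tool_rot: [-0.145, 0.989, -0.0, 0.0]
ft_force: [1.5, 0.2, 1.8]
grip_width: -0.0
grasp_force: 0.8
```

move_arm --motion '[{"x": 0.2,"y": 0,"z": 0,"yaw": 0},{"x": 0.4,"y": 0,"z": 0,"yaw": 0},{"x": 0.5,"y": 0,"z": 0,"yaw": 0},{"x": 0.5,"y": 0,"z": 0,"yaw": 0}]'

```text
clock: 6.85
eef_pos: [0.5781, 0.0193, 0.1432]
tool_rot: [-0.145, 0.989, 0.0, -0.0]
ft_force: [2.3, -0.3, 1.1]
grip_width: -0.0001
grasp_force: 0.6
```

move_arm --motion '[{"x": 0.1,"y": 0,"z": 0,"yaw": 0},{"x": 0.2,"y": 0,"z": 0,"yaw": 0},{"x": 0.3,"y": 0,"z": 0,"yaw": 0},{"x": 0.3,"y": 0,"z": 0,"yaw": 0}]'

```text
clock: 7.35
eef_pos: [0.576, 0.0187, 0.1433]
tool_rot: [-0.145, 0.989, 0.0, 0.001]
ft_force: [4.3, 1.1, -1.3]
grip_width: -0.0004
grasp_force: 2.3
```

```bash
python3 - <<'E'
from h import *
im=bot.camera("side");cv2.imwrite("pics/s2.png",cv2.resize(im[180:320,250:430],None,fx=4,fy=4))
print(bot.get_obs()["ft_force"],bot.get_obs()["eef_pos"])
E
```

```text
[ 4.5335379   0.46787777 -1.2792556 ] [0.57591241 0.01862923 0.14331111]
```

View pics/s2.png

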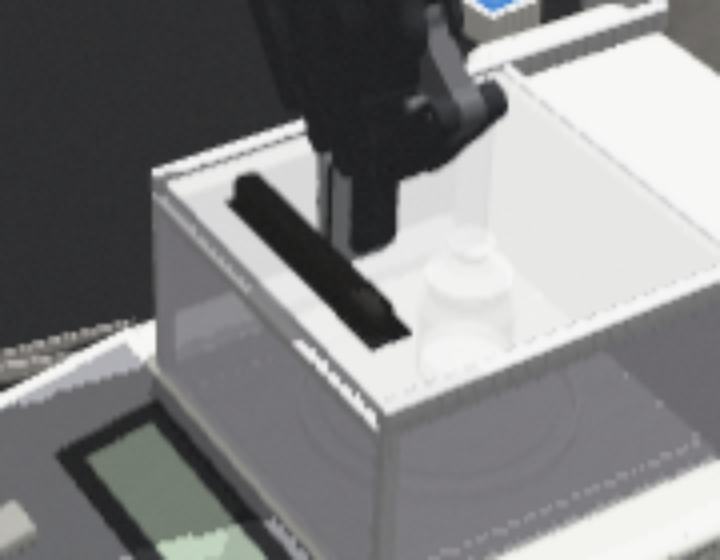

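The lid's front edge is almost at the front glass, and the force is rising as if near the stop. I'll press a little further.

move_arm --motion '[{"x": 0.1,"y": 0,"z": 0,"yaw": 0},{"x": 0.2,"y": 0,"z": 0,"yaw": 0},{"x": 0.3,"y": 0,"z": 0,"yaw": 0},{"x": 0.3,"y": 0,"z": 0,"yaw": 0}]'

```text
clock: 7.9
eef_pos: [0.5744, 0.0182, 0.1434]
tool_rot: [-0.145, 0.989, 0.0, 0.002]
ft_force: [7.7, 2.3, -4.8]
grip_width: -0.0002
grasp_force: 4.3
```

move_arm --motion '[{"x": 0.1,"y": 0,"z": 0,"yaw": 0},{"x": 0.2,"y": 0,"z": 0,"yaw": 0},{"x": 0.3,"y": 0,"z": 0,"yaw": 0},{"x": 0.3,"y": 0,"z": 0,"yaw": 0}]'

```text
clock: 8.4
eef_pos: [0.573, 0.0177, 0.1435]
tool_rot: [-0.145, 0.989, 0.001, 0.003]
ft_force: [13.1, 3.2, -6.1]
grip_width: -0.0
grasp_force: 6.0
```

move_arm --motion '[{"x": -0.4,"y": 0,"z": 0,"yaw": 0},{"x": -1,"y": 0,"z": 0,"yaw": 0},{"x": -1.6,"y": 0,"z": -0.3,"yaw": 0},{"x": -2,"y": 0,"z": -1.5,"yaw": 0},{"x": -2,"y": 0,"z": -3.5,"yaw": 0},{"x": -1.5,"y": 0,"z": -6,"yaw": 0},{"x": 1,"y": -0.3,"z": -7,"yaw": 0},{"x": 4,"y": -0.8,"z": -7,"yaw": 0},{"x": 7,"y": -1.2,"z": -7,"yaw": 0},{"x": 9.5,"y": -1.5,"z": -7,"yaw": 0},{"x": 11,"y": -1.7,"z": -7,"yaw": 0},{"x": 11.6,"y": -1.7,"z": -7,"yaw": 0},{"x": 11.6,"y": -1.7,"z": -7,"yaw": 0},{"x": 11.6,"y": -1.7,"z": -7,"yaw": 0}]'

```text
clock: 10.15
eef_pos: [0.4641, -0.0326, 0.2133]
tool_rot: [-0.145, 0.989, 0.0, 0.0]
ft_force: [0.2, 0.1, -0.6]
grip_width: -0.0001
grasp_force: 0.0
```

```bash
python3 - <<'E'
from h import *
o=bot.get_obs();print(o["clock"],o["eef_pos"],o["tool_rot"])
W=np.array(bot.camera_model("wrist")["world_from_camera"]);d=W[:3,3]-o["eef_pos"];bx=np.array([.957,.289,0]);print("wristcam bx,z",d@bx,d[2])
ims={c:bot.camera(c) for c in("side","wrist")}
im=np.hstack([cv2.resize(ims["side"][150:400,200:450],(400,400)),cv2.resize(ims["wrist"],(400,400))[:, :]]);cv2.imwrite("pics/s3.png",im)
cv2.imwrite("pics/w3.png",ims["wrist"])
for r in bot.cut_out("side","tare_key_top")[:2]: print("side",r["score"],r["centre"],ray("side",r["centre"],.044))
for r in bot.cut_out("wrist","tare_key_top")[:2]: print(r["score"],r["centre"],ray("wrist",r["centre"],.044))
for r in bot.cut_out("wrist","lid_handle")[:2]: print(r["score"],r["centre"],ray("wrist",r["centre"],.150))
E
```

```text
10.15 [ 0.46406935 -0.03263696  0.21332762] [-1.45287433e-01  9.89389466e-01  1.91778086e-05  2.13007395e-04]
wristcam bx,z -0.08173611283347083 0.14205524894886717
side 0.78 [335.0, 268.4] [ 0.46674164 -0.03167366  0.044     ]
0.62 [215.1, 326.7] [ 0.46128769 -0.02787356  0.044     ]
0.51 [253.4, 497.0] [0.45128642 0.12824864 0.044     ]
0.62 [420.3, 321.8] [0.57707892 0.00224808 0.15      ]
```

View pics/s3.png

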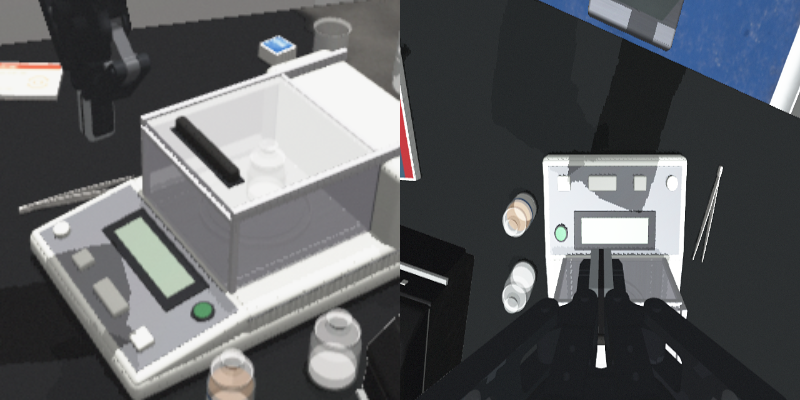

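The lid's front edge meets the front glass, with the bottle upright. The tare key shows at about (602,183) px in the wrist half, and the fingers are above it. Next I descend.

move_arm --motion '[{"x": -0.1,"y": 0.1,"z": 1.5,"yaw": 0},{"x": -0.2,"y": 0.1,"z": 4.5,"yaw": 0},{"x": -0.2,"y": 0.1,"z": 8,"yaw": 0},{"x": -0.2,"y": 0.1,"z": 11,"yaw": 0},{"x": -0.2,"y": 0.1,"z": 13.5,"yaw": 0},{"x": -0.2,"y": 0.1,"z": 15,"yaw": 0},{"x": -0.2,"y": 0.1,"z": 15.7,"yaw": 0},{"x": -0.2,"y": 0.1,"z": 15.9,"yaw": 0},{"x": -0.2,"y": 0.1,"z": 15.9,"yaw": 0}]'

```text
clock: 11.52
eef_pos: [0.4655, -0.0314, 0.0548]
tool_rot: [-0.145, 0.989, -0.0, 0.0]
ft_force: [0.9, -1.3, 0.1]
grip_width: 0.0003
grasp_force: 0.0
```

```bash
python3 - <<'E'
from h import *
o=bot.get_obs();print(o["clock"],o["eef_pos"],o["ft_force"])
im=bot.camera("side");cv2.imwrite("pics/s4.png",cv2.resize(im[230:400,200:400],None,fx=3.5,fy=3.5))
E
```

```text
11.525 [ 0.46551525 -0.0313507   0.05477872] [ 0.9475642  -1.26541361  0.11387564]
```

View pics/s4.png

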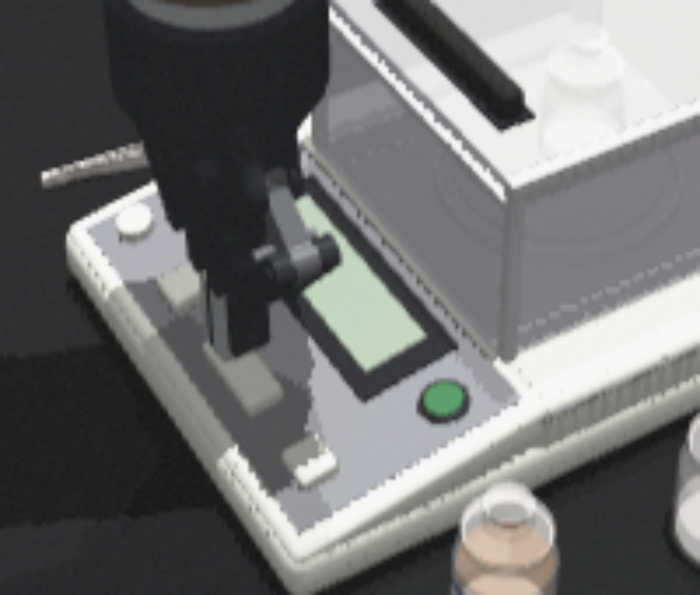

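The fingertips are above the tare key (about (245,350) px in the crop), clear of the neighbouring keys. Now I press slowly.

move_arm --motion '[{"x": 0,"y": 0,"z": 0.3,"yaw": 0},{"x": 0,"y": 0,"z": 0.6,"yaw": 0},{"x": 0,"y": 0,"z": 0.8,"yaw": 0},{"x": 0,"y": 0,"z": 1.0,"yaw": 0},{"x": 0,"y": 0,"z": 1.1,"yaw": 0},{"x": 0,"y": 0,"z": 1.2,"yaw": 0},{"x": 0,"y": 0,"z": 1.2,"yaw": 0}]'

```text
clock: 12.45
eef_pos: [0.4651, -0.0313, 0.0425]
tool_rot: [-0.145, 0.989, 0.0, 0.0]
ft_force: [-0.4, -0.0, 2.0]
grip_width: 0.0001
grasp_force: 1.1
```

move_arm --motion '[{"x": 0,"y": 0,"z": 0.1,"yaw": 0},{"x": 0,"y": 0,"z": 0.2,"yaw": 0},{"x": 0,"y": 0,"z": 0.3,"yaw": 0},{"x": 0,"y": 0,"z": 0.35,"yaw": 0},{"x": 0,"y": 0,"z": 0.35,"yaw": 0}]'

```text
clock: 13.08
eef_pos: [0.4656, -0.0312, 0.0392]
tool_rot: [-0.145, 0.989, 0.0, 0.001]
ft_force: [-0.2, 1.0, 5.7]
grip_width: 0.0002
grasp_force: 2.8
```

move_arm --motion '[{"x": 0,"y": 0,"z": 0.06,"yaw": 0},{"x": 0,"y": 0,"z": 0.1,"yaw": 0},{"x": 0,"y": 0,"z": 0.1,"yaw": 0}]'

```text
clock: 13.45
eef_pos: [0.4658, -0.0311, 0.0384]
tool_rot: [-0.145, 0.989, 0.0, 0.001]
ft_force: [-0.6, 1.3, 6.0]
grip_width: -0.0004
grasp_force: 3.2
```

Force and depth both put the key about 4.5 mm down. I'll withdraw.

move_arm --motion '[{"x": 0,"y": 0,"z": -0.3,"yaw": 0},{"x": 0,"y": 0,"z": -0.8,"yaw": 0},{"x": 0,"y": 0,"z": -2,"yaw": 0},{"x": 0,"y": 0,"z": -4.5,"yaw": 0},{"x": 0,"y": 0,"z": -8,"yaw": 0},{"x": 0,"y": 0,"z": -12,"yaw": 0},{"x": 0,"y": 0,"z": -15,"yaw": 0},{"x": 0,"y": 0,"z": -17,"yaw": 0},{"x": 0,"y": 0,"z": -17.5,"yaw": 0},{"x": 0,"y": 0,"z": -17.5,"yaw": 0},{"x": 0,"y": 0,"z": -17.5,"yaw": 0}]'

```text
clock: 14.82
eef_pos: [0.4642, -0.0313, 0.2117]
tool_rot: [-0.145, 0.989, 0.0, -0.001]
ft_force: [0.1, -0.2, -0.3]
grip_width: 0.0003
grasp_force: 0.0
```

```bash
python3 - <<'E'
from h import *
im=bot.camera("side");w=bot.camera("wrist")
cv2.imwrite("pics/s5.png",np.hstack([cv2.resize(im[160:400,200:440],(500,500)),cv2.resize(w[180:380,200:440],(300,500))]))
o=bot.get_obs();print(o["clock"],o["eef_pos"],o["ft_force"])
E
```

```text
14.925 [ 0.46433396 -0.031309    0.21176047] [ 0.0809614  -0.00786703  0.93145855]
```

View pics/s5.png

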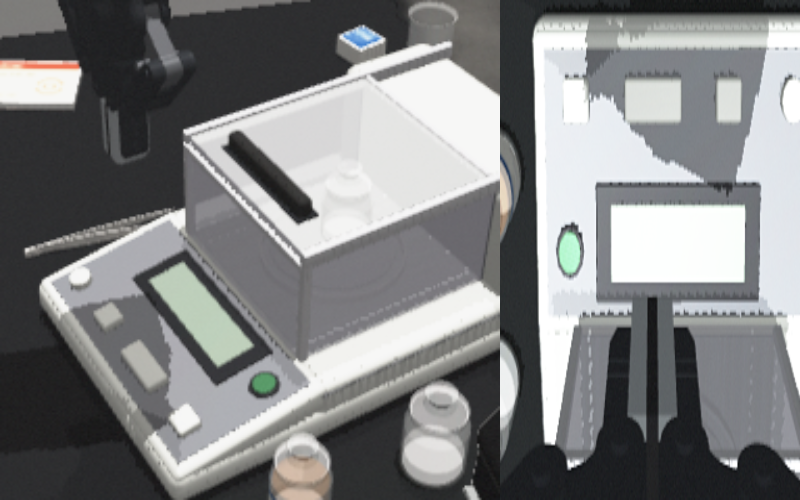

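The lid is shut, the tare key at (145,365) px is up, the bottles and forceps are in place, and the robot is clear.

```bash
python3 -c "
from workcell import bot
print(bot.job_done())"
```

```text
the job is handed in; nothing more can be done
None
```

I pushed the lid fully shut, pressed the tare key an estimated 4.5 mm (judged from force and depth) and let it come back up; the last picture shows the bottles and forceps undisturbed, and the job is handed in (no verdict was returned).

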